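# Switch off the power brick and refit its thin cover

## Task

Switch off the pedal power brick by flipping its toggle over to the other side, then fetch its thin flat cover plate: slide it along its channel on the riser until one end sticks well out over the riser's front edge (the edge nearest the robot), and pick it up by that overhanging end. Change your grip by laying the cover along the pick rack, flat across both slotted blocks, and letting go of it; then take it by its middle and lower it gently, without dropping it, into the recess on top of the brick so that it lies flat on the ledges inside the rims, and let go. Leave the switch off, and leave the octave pedal, slide, tin and key dish where they stand.

Things in the scene. Friction and masses are not known exactly. Their poses are not given: they have to be found in the camera images.
- cover: The brick's cover: flat plain steel plate 170 (x) x 50 (y) x 2 mm, about 130 g, both ends alike. Origin: centre of its underside. Starts flat in the riser's channel, x square to the front edge within 0.1 rad. The strips beside it leave no room for fingers; where it overhangs it can be gripped from above by its long sides. Slides when pressed lightly with fingertips and dragged; tips off if over half hangs out.
- cover_end_a (a point): Middle of the cover's end at its x = -85 mm, the end that faces the robot and the riser's front edge at the start.
- cover_end_b (a point): Middle of the cover's other end, x = +85 mm.
- riser: Fixed plain wooden riser (low platform), 240 deep (x) x 280 wide (y) x 50 mm high. Origin: centre of its underside, on the table. Its front edge, facing the robot, is at its x = -120 mm. Along its top, front to back, run two dark wooden strips, 10 mm high and 12 mm thick (y from 35 to 47 mm either side): a channel 70 mm wide, open at front and back, in which the cover lies; the cover slides easily on its polished floor (50 mm high).
- brick: Fixed black aluminium power brick, 251 mm long (x -126 to +125) x 72 wide (y). Origin: on the table at mid-length. Two ledges 44 mm high at x -126 to -68 and +8 to +66 carry the cover; between them a cable well, floor at 14 mm, open to both long sides with no rims: room for fingers beside the cover's middle. At x +66 to +125 a flat panel 44 mm high with the toggle.
- bay (a point): Centre of the brick's recess at ledge height: x -30, y 0, z 44 mm in the brick's frame, same axes. The cover's underside centre belongs here. The ledges' long sides and outer ends have rims 7 mm thick, tops at 58 mm; inside them the recess is 178 x 58 mm: 4 mm play on each side of the cover.
- toggle (a joint): Steel switch bat on the brick's end panel, 10 mm thick with 16 mm ball end, pivot at brick x +98, y 0, z 46 mm; it swings across the brick. +0.42 rad: leans to the brick's +y side = on (start). -0.42: leans to -y = off. 0: upright. Pushed past centre it falls to the other stop by itself; takes about 1 N.
- toggle_tip (a point): Top of the switch bat (the end of its ball), 46 mm from the pivot.
- rack: Fixed dark wooden pick rack: base 120 (x) x 70 (y) x 12 mm; on it two blocks of three thin slots, 60 mm wide (y), tops at 50 mm, at x -47 to -26 and +26 to +47, with an open saddle between. Origin: centre of its underside, on the table. The cover laid along its x overhangs 38 mm at each end and can be gripped by its long sides there and, over the saddle, at its middle.
- pedal: Bystander, to be left alone: octave pedal, a purple metal box 120 x 70 x 45 mm with two knobs and a foot switch (58 mm high over all). Origin: centre of its underside.
- slide: Bystander, to be left alone: chrome guitar slide, a tube 28 mm across and 60 mm tall standing on end at a rear corner of the riser. Origin: centre of its underside.
- tin: Bystander, to be left alone: round stainless tin with press-fit lid, 51 mm across and 40 mm tall, standing at the other rear corner of the riser. Origin: centre of its underside.
- dish: Bystander, to be left alone: white key dish, 110 mm across and 30 mm tall. Origin: centre of its underside.

How it is judged:
On the way, in this order (a step that is already met when the one before it is completed fails the run):
1. the toggle is flipped to off (value of joint toggle below -0.25 rad), for 0.2 s.
2. the cover lies flat on the riser with one end at least 25 mm out over the front edge (x of any of cover_end_a, cover_end_b in the frame of riser below -0.145 m and contact force between cover and riser above 0.1 N and z of cover in the frame of riser between 0.046 and 0.055 m), for 0.1 s.
3. the cover lies flat across both blocks of the pick rack, let go of and at rest (z of cover in the frame of rack between 0.046 and 0.055 m and horizontal distance between cover and rack below 0.04 m and angle between the x axis of cover and the x axis of rack, either way round below 0.4 rad and angle between the z axis of cover and the z axis of rack, either way round below 0.06 rad and contact force between cover and rack above 0.1 N and contact force between the fingers and cover below 0.05 N and linear speed of cover below 0.03 m/s), for 0.2 s.
At the end, for the whole second after the job is handed in: The cover lies flat on both ledges of the brick's recess, inside all rims (underside within 4 mm of ledge height, centre within 7 mm of the recess centre along and across, tilt under 0.05 rad), released and at rest, and the toggle is still off (below -0.25 rad) (x of cover in the frame of bay between -0.007 and 0.007 m and y of cover in the frame of bay between -0.007 and 0.007 m and z of cover in the frame of bay between -0.003 and 0.004 m and angle between the x axis of cover and the x axis of brick, either way round below 0.12 rad and angle between the z axis of cover and the z axis of brick, either way round below 0.05 rad and linear speed of cover below 0.02 m/s and contact force between the fingers and cover below 0.05 N and value of joint toggle below -0.25 rad); the robot touches nothing.
It fails at once if the cover is dropped into the brick (falls faster than 0.5 m/s, untouched, over the recess) (horizontal distance between cover and bay below 0.1 m and contact force between the fingers and cover below 0.01 N and linear speed of cover above 0.5 m/s).
It fails at once if the pedal, slide, tin or dish is moved by more than 30 mm (distance of any of pedal, slide, tin, dish from where it was at the start of the episode above 0.03 m).
It also fails if it takes over 72 s, if anything falls off the work surface, if the arm or the gripper's body presses on something with over 40 N, if the wrist force passes 120 N, or if a joint passes its speed limit or range.

## Robot

A 6-joint arm with a two-finger parallel gripper is mounted at the origin on the work surface. World frame = base frame: x ahead of the robot, y to its left, z up, the work surface at z = 0. Lengths are in m, angles in rad, forces in N, time in s.
With the tool pointing down it reaches from about 0.25 to 0.775 m from the base axis. Payload 4 kg.
Tool frame: the origin (TCP) lies at the very end of the fingers, on their centre line; the grasp point (between the pads) lies 19 mm behind it; z points along the fingers, y is the line along which they close (so a half turn about z gives the same grasp; the last joint's range is limited). The gripper opens to 85 mm and grips with 20 to 120 N. Pads are 22 mm wide; open, the fingers measure 114 mm over their backs; the gripper's body (76 mm by 85 mm) begins 54 mm behind the grasp point. The pads swing forward as they close: fully open they stand 13 mm farther back than shut.
Start: joints at [1.11, 0.087, 1.371, -0, 1.684, -0.103], TCP at [0.193, 0.515, 0.231] pointing down, gripper open.
Joint ranges: [-3.1, 3.1], [-0.76, 2.03], [0.27, 2.55], [-1.08, 4.22], [0.17, 2.65], [-2.57, 2.57]. Speed limits (rad/s): [2.79, 2.79, 3.14, 3.14, 3.14, 3.14].

## Interface

Orientations are given as a rotation vector (axis times angle).
In Python, from station import state, camera, sign_off gives the robot as it stands.
- The arm moves only by the tool jog_arm, never from a script. Its argument "motion" is a list of rows, each an object of numbers: "dx", "dy", "dz": the shift along the world's x, y, z in mm; "turn": the turn about the world's z in degrees; "claw": the closure, from -1 (fully open) to 1 (shut). In form: [{"dx": .., "dy": .., "dz": .., "turn": .., "claw": ..}, ...]. A call has 1 to 12 rows; each row is the pose to reach, as a shift and turn from the pose commanded when the call began; what a row does not reach only later rows make up. A row lasts 1/10 s, in which the tool goes at most 50 mm and 8.59 degrees, less where a joint would pass 70% of its speed; a pose out of reach is approached as far as the arm can. A call with a gripper value outside its range is refused whole. The fingers move at their own pace and stop on an object; "newtons" is the grip in N (left out, the last holds). Time passes only in rows, so rows that repeat a pose let the fingers close. It gives the time, the measured TCP pose, the force, the opening and the grip force at its end, in the units of the state.
- state(): the state, without advancing time (a new reading comes with each control period).
- camera(name): name is "scene" or "top" or "wrist"; returns a dict with "frame" (384x512x3 uint8, red, green, blue), "range_z" (384x512 float32, m along the optical axis (not along the pixel's ray), 0 where there is no reading), "fov_y" (degrees; the focal length in pixels is half the picture's height over the tangent of half this angle, whatever the lens; pixels are square), "cx", "cy" (the principal point, pixels), "k1" (the pictures are not rectified: a ray, as slopes to the right and down, at radius r is drawn at 1 + k1 r^2 times it, then the intrinsics apply), "R" (3x3) and "t" (3): a world point X has camera coordinates R X + t; the wrist camera has in their place "T_tool_cam" (4x4, takes a point from camera to tool coordinates, whose origin is the TCP and whose axes are the flange's). Camera axes: x right, y down, z forward; pixel columns grow to the right and rows downward; lengths in m; the calibration is good to about 2 mm. A picture is of the moment at which its call begins: read the wrist's pose just before it.
- sign_off(): hands the job in; it is judged then, once.
The state is a dict: "t": time; "joint_positions": joint angles; "qvel": joint speeds; "effort": joint torques, N m; "position": TCP position; "orientation": TCP orientation; "contact_force": force on the tool from outside, world axes, zero at the start; "wrist_torque": the same for the moment, N m; "finger_gap": finger opening in m; "gripper_force": force on a finger pad.
Only numpy, scipy, OpenCV 4.12 (cv2) and the standard library are available. Lean on these libraries where they do the work, as an engineer would, in place of code of your own. Each camera call takes 0.05 s, during which the arm holds its last target. There are 200 camera calls.

## Working session

There is one attempt and no reset: what is moved stays moved. The work goes in short steps, Python scripts to look and compute and a tool call to move; the robot and the scene stay as the last step left them, time stands still between calls to the robot, and variables do not carry over. Pictures are saved under pics/ and viewed, at most 11 in all, crops included, and the job is handed in when it is done.

Besides the shell and the picture viewer there is one more tool, called as name(argument=value, ...), one argument or row to a line, values as JSON. jog_arm: Moves the arm, as the interface text tells. Its arguments: {"type":"object","properties":{"motion":{"type":"array"},"newtons":{"type":"number"}},"required":["motion"]}

```bash
mkdir -p pics
cat > h.py <<'E'
import numpy as np, cv2
from station import state, camera, sign_off
from scipy.spatial.transform import Rotation as Ro
def get(name):
    s=state(); c=camera(name)
    h,w=c["frame"].shape[:2]; f=h/2/np.tan(np.radians(c["fov_y"])/2)
    u,v=np.meshgrid(np.arange(w),np.arange(h))
    K=np.array([[f,0,c["cx"]],[0,f,c["cy"]],[0,0,1]])
    # invert r_d = r(1+k1 r^2) 
    xd=(u-c["cx"])/f; yd=(v-c["cy"])/f; x,y=xd.copy(),yd.copy()
    for _ in range(20):
        k=1+c["k1"]*(x*x+y*y); x,y=xd/k,yd/k
    d=np.stack([x,y,np.ones_like(x)],-1)
    if name=="wrist":
        T=np.eye(4);T[:3,:3]=Ro.from_rotvec(s["orientation"]).as_matrix();T[:3,3]=s["position"]
        T=T@c["T_tool_cam"]; R=T[:3,:3]; o=T[:3,3]
    else:
        R=c["R"].T; o=-R@c["t"]
    ray=d@R.T
    P=o+ray*c["range_z"][...,None]
    return c["frame"],P,ray,o,c
def plane(ray,o,z): return o+ray*((z-o[2])/ray[...,2])[...,None]
E
python3 - <<'E'
from h import *
for n in ("top","scene"):
    f,P,ray,o,c=get(n); cv2.imwrite(f"pics/{n}0.png",cv2.resize(f[...,::-1],None,fx=1.5,fy=1.5)); print(n,o,c["k1"],c["fov_y"]); np.savez(f"{n}0.npz",f=f,P=P,ray=ray,o=o)
print(state())
E
```

```text
top [ 0.37714436 -0.01353627  1.0272238 ] -0.14154335554051548 49.84124888692011
scene [ 1.27772789 -0.17634325  0.63778443] -0.1405642234619775 51.28675280948615
{'t': 0.1, 'joint_positions': array([ 1.10991087e+00,  8.79059226e-02,  1.37213810e+00, -1.10327696e-05,
        1.68360048e+00, -1.03066903e-01]), 'qvel': array([-0.00081857, -0.0027983 , -0.00268439, -0.00092206, -0.00067858,
       -0.0033957 ]), 'effort': array([ 2.18168017e-03, -3.53011894e+01, -3.14220250e+01, -9.01346812e-05,
        7.91217870e-03, -6.12358932e-06]), 'position': array([0.19241355, 0.51475621, 0.23022486]), 'orientation': array([-0.55896832, -3.09089443,  0.00309998]), 'contact_force': array([-0.69615533,  0.45299093, -0.30140482]), 'wrist_torque': array([ 0.04496137, -0.01980592, -0.03019229]), 'gripper_force': 0.0, 'finger_gap': 0.08547460199587345}
```

View pics/top0.png

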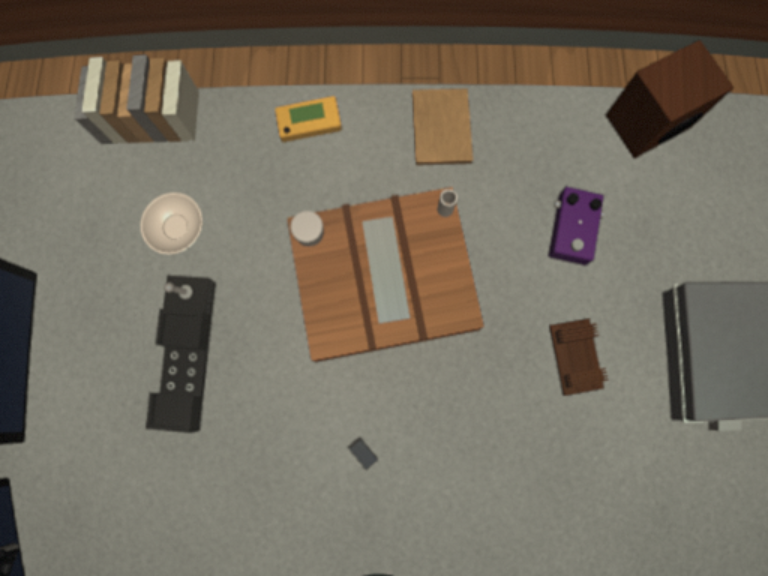

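View pics/scene0.png

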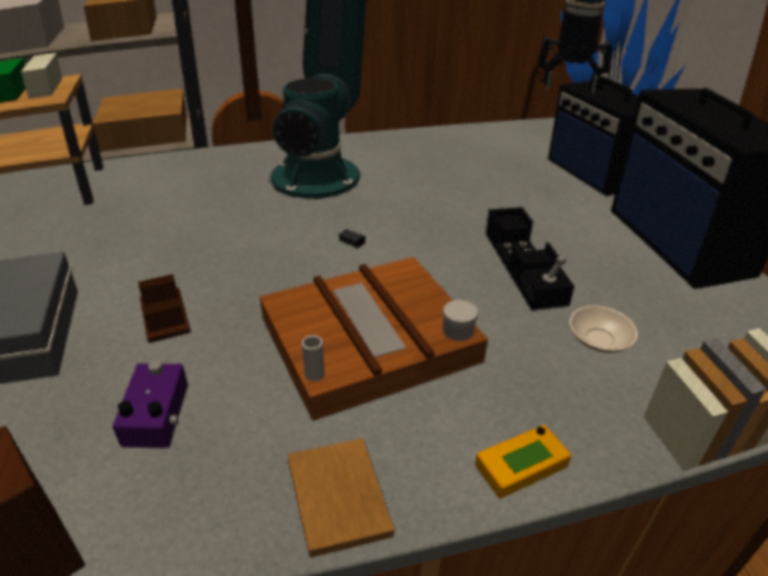

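Top view: world +x is up and +y is left. The brick is at about (182,355), with the bat at (180,290) leaning to the left. The riser is at (387,275) with the cover at (386,270), the rack at (578,357), the pedal at (577,225) and the dish at (171,223). Next I'll measure poses.

Run:
```python
from h import *
D=np.load("top0.npz"); f,P,ray,o=D["f"],D["P"],D["ray"],D["o"]
hsv=cv2.cvtColor(f,cv2.COLOR_RGB2HSV)
def win(m,a):
    u0,v0,u1,v1=[int(k/1.5) for k in a]; z=np.zeros(m.shape,bool); z[v0:v1,u0:u1]=True; return m&z
def rect(m,z,name):
    n,l,st,_=cv2.connectedComponentsWithStats(m.astype(np.uint8)); i=1+np.argmax(st[1:,4]); m=l==i
    p=plane(ray,o,z)[m][:,:2].astype(np.float32)
    (c,s,a)=cv2.minAreaRect(p*1000); b=cv2.boxPoints((c,s,a))
    print(name,"c",np.round(c,1),"size",np.round(s,1),"ang",round(a,2),"zmed",np.round(np.median(P[m][:,2])*1000,1)); print(np.round(b).tolist())
    return m
# riser by height near .05
h=P[...,2]
rect(win((h>.04)&(h<.075),(250,170,500,370)),.05,"riser")
S,V=hsv[...,1].astype(int),hsv[...,2].astype(int)
rect(win((S<60)&(V>100),(355,210,415,330))&(h>.04),.052,"cover")
rect(win(h>.035,(130,260,225,440))&(h<.052),.044,"brick ledges/panel")
rect(win(h>.052,(130,300,225,440)),.058,"brickrims")
rect(win(h>.008,(130,260,225,440)),.044,"brickall")
rect(win(h>.03,(540,310,615,400)),.05,"racktops")
rect(win(h>.006,(540,310,615,400)),.012,"rackall")
m=win(h>.062,(150,260,225,310)); print("toggle px",m.sum(),np.round(P[m][:,:].mean(0),3),np.round(P[m][np.argsort(-P[m][:,2])[:6]],3).tolist())
# crop montage
a=cv2.resize(f[180:295,90:150],None,fx=5,fy=5,interpolation=cv2.INTER_CUBIC)
b=cv2.resize(f[205:270,355:415],None,fx=5,fy=5,interpolation=cv2.INTER_CUBIC)
im=np.zeros((575,600,3),np.uint8); im[:,:300]=a; im[:325,300:]=b; cv2.imwrite("pics/crop.png",im[...,::-1])
```

```text
riser c [589.3 -10. ] size [242.5 280.7] ang 10.84 zmed 50.6
[[444.0, 105.0], [497.0, -171.0], [735.0, -125.0], [682.0, 151.0]]
cover c [591.  -13.8] size [169.6  49.1] ang 9.21 zmed 52.1
[[503.0, -3.0], [511.0, -52.0], [679.0, -24.0], [671.0, 24.0]]
brick ledges/panel c [524.1 313.6] size [ 76.1 119.4] ang 86.12 zmed 43.8
[[462.0, 280.0], [581.0, 272.0], [586.0, 348.0], [467.0, 356.0]]
brickrims c [494.3 317. ] size [75.4 59.6] ang 86.03 zmed 57.4
[[462.0, 281.0], [521.0, 277.0], [527.0, 353.0], [467.0, 357.0]]
brickall c [457.2 317.5] size [ 90.5 253.6] ang 85.88 zmed 43.1
[[327.0, 281.0], [580.0, 263.0], [587.0, 354.0], [334.0, 372.0]]
racktops c [ 486.1 -323.2] size [22.2 66. ] ang 8.66 zmed 48.0
[[470.0, -292.0], [480.0, -357.0], [502.0, -354.0], [492.0, -289.0]]
rackall c [ 451.6 -334.4] size [120.1  81.6] ang 8.52 zmed 13.7
[[386.0, -303.0], [398.0, -384.0], [517.0, -366.0], [505.0, -285.0]]
toggle px 62 [0.533 0.281 0.202] [[0.377, -0.014, 1.027], [0.377, -0.014, 1.027], [0.377, -0.014, 1.027], [0.377, -0.014, 1.027], [0.377, -0.014, 1.027], [0.377, -0.014, 1.027]]
```

View pics/crop.png

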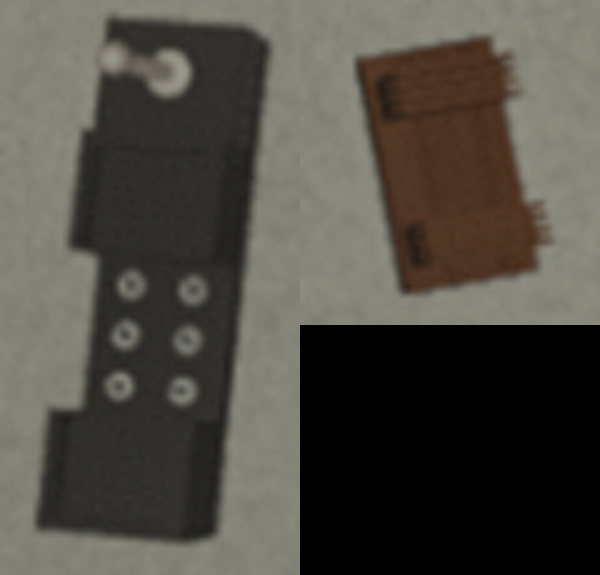

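Crop: the ball end is at crop (113,55) and the bat root at (168,72), so the switch leans to +y (on). Measured poses:

| Item | x, y (mm) | Yaw |
|---|---|---|
| Brick | (457.5, 319) | -4° |
| Riser | (589, -10) | +10.9° |
| Cover | (591, -14) | +9.2° |
| Rack | (450.5, -328.6) | +8.6° |

The measured sizes match the given ones. First I'll move beside the toggle.

jog_arm(
  motion=[
    {"dx": 366,"dy": -148,"dz": -60,"turn": 16,"claw": 1},
    {"dx": 366,"dy": -148,"dz": -60,"turn": 16,"claw": 1},
    {"dx": 366,"dy": -148,"dz": -60,"turn": 16,"claw": 1},
    {"dx": 366,"dy": -148,"dz": -60,"turn": 16,"claw": 1},
    {"dx": 366,"dy": -148,"dz": -60,"turn": 16,"claw": 1},
    {"dx": 366,"dy": -148,"dz": -60,"turn": 16,"claw": 1},
    {"dx": 366,"dy": -148,"dz": -60,"turn": 16,"claw": 1},
    {"dx": 366,"dy": -148,"dz": -60,"turn": 16,"claw": 1},
    {"dx": 366,"dy": -148,"dz": -60,"turn": 16,"claw": 1},
    {"dx": 366,"dy": -148,"dz": -160,"turn": 16,"claw": 1},
    {"dx": 366,"dy": -148,"dz": -160,"turn": 16,"claw": 1},
    {"dx": 366,"dy": -148,"dz": -160,"turn": 16,"claw": 1},
  ],
)

```text
t: 1.3
position: [0.5519, 0.3639, 0.0604]
orientation: [-0.123, -3.121, 0.016]
contact_force: [-1.2, 0.1, -1.3]
finger_gap: 0.0002
gripper_force: 0.0
```

jog_arm(
  motion=[
    {"dx": 0,"dy": 0,"dz": 0,"turn": 0,"claw": 1},
    {"dx": 0,"dy": 0,"dz": 0,"turn": 0,"claw": 1},
  ],
)

```text
t: 1.5
position: [0.5602, 0.3687, 0.0754]
orientation: [0.122, 3.134, 0.005]
contact_force: [0.8, 0.9, 1.0]
finger_gap: -0.0005
gripper_force: 0.0
```

jog_arm(
  motion=[
    {"dx": 0,"dy": 0,"dz": 0,"turn": 0,"claw": 1},
    {"dx": -1,"dy": -12,"dz": 0,"turn": 0,"claw": 1},
    {"dx": -2,"dy": -24,"dz": 0,"turn": 0,"claw": 1},
    {"dx": -3,"dy": -36,"dz": 0,"turn": 0,"claw": 1},
    {"dx": -3,"dy": -48,"dz": 0,"turn": 0,"claw": 1},
    {"dx": -3,"dy": -48,"dz": 0,"turn": 0,"claw": 1},
    {"dx": -3,"dy": -48,"dz": 0,"turn": 0,"claw": 1},
    {"dx": -2,"dy": -28,"dz": 0,"turn": 0,"claw": 1},
    {"dx": 0,"dy": -8,"dz": 0,"turn": 0,"claw": 1},
    {"dx": 0,"dy": -8,"dz": 40,"turn": 0,"claw": 1},
    {"dx": 0,"dy": -8,"dz": 80,"turn": 0,"claw": 1},
    {"dx": 0,"dy": -8,"dz": 80,"turn": 0,"claw": 1},
  ],
)

```text
t: 2.7
position: [0.5615, 0.36, 0.1582]
orientation: [0.123, 3.129, 0.006]
contact_force: [0.4, -0.4, 0.8]
finger_gap: 0.0
gripper_force: 0.0
```

Run:
```python
from h import *
f,P,ray,o,c=get("scene")
cv2.imwrite("pics/s1.png",cv2.resize(f[120:220,310:410,::-1],None,fx=5,fy=5,interpolation=cv2.INTER_CUBIC))
print(state()["position"])
```

```text
[0.56035502 0.3592918  0.1549529 ]
```

View pics/s1.png

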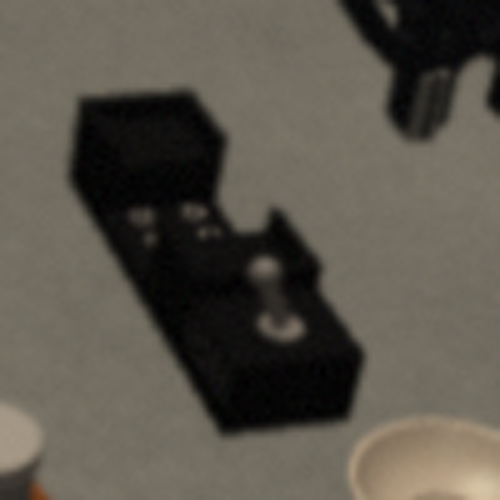

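The bat now leans to -y: ball at crop (263,268), root at (283,325). The switch is off. Next I'll go above the cover.

jog_arm(
  motion=[
    {"dx": 52,"dy": -369,"dz": 0,"turn": 14,"claw": 1},
    {"dx": 52,"dy": -369,"dz": 0,"turn": 14,"claw": 1},
    {"dx": 52,"dy": -369,"dz": 0,"turn": 14,"claw": 1},
    {"dx": 52,"dy": -369,"dz": 0,"turn": 14,"claw": 1},
    {"dx": 52,"dy": -369,"dz": 0,"turn": 14,"claw": 1},
    {"dx": 52,"dy": -369,"dz": 0,"turn": 14,"claw": 1},
    {"dx": 52,"dy": -369,"dz": 0,"turn": 14,"claw": 1},
    {"dx": 52,"dy": -369,"dz": -30,"turn": 14,"claw": 1},
    {"dx": 52,"dy": -369,"dz": -65,"turn": 14,"claw": 1},
    {"dx": 52,"dy": -369,"dz": -75,"turn": 14,"claw": 1},
    {"dx": 52,"dy": -369,"dz": -75,"turn": 14,"claw": 1},
    {"dx": 52,"dy": -369,"dz": -75,"turn": 14,"claw": 1},
  ],
)

```text
t: 3.95
position: [0.6108, -0.0093, 0.0767]
orientation: [0.262, -3.131, 0.0]
contact_force: [0.8, 0.4, -0.5]
finger_gap: 0.0001
gripper_force: 0.0
```

jog_arm(
  motion=[
    {"dx": 0,"dy": 0,"dz": 0,"turn": 0,"claw": 1},
    {"dx": 0,"dy": 0,"dz": -6,"turn": 0,"claw": 1},
    {"dx": 0,"dy": 0,"dz": -12,"turn": 0,"claw": 1},
    {"dx": 0,"dy": 0,"dz": -18,"turn": 0,"claw": 1},
    {"dx": 0,"dy": 0,"dz": -20,"turn": 0,"claw": 1},
    {"dx": 0,"dy": 0,"dz": -20,"turn": 0,"claw": 1},
  ],
)

```text
t: 4.55
position: [0.6101, -0.0098, 0.0554]
orientation: [0.26, -3.129, -0.001]
contact_force: [-0.1, 0.2, -0.2]
finger_gap: -0.0004
gripper_force: 0.0
```

jog_arm(
  motion=[
    {"dx": 0,"dy": 0,"dz": -2,"turn": 0,"claw": 1},
    {"dx": 0,"dy": 0,"dz": -4,"turn": 0,"claw": 1},
    {"dx": 0,"dy": 0,"dz": -5,"turn": 0,"claw": 1},
    {"dx": 0,"dy": 0,"dz": -5,"turn": 0,"claw": 1},
  ],
)

```text
t: 4.95
position: [0.6109, -0.0099, 0.0521]
orientation: [-0.26, 3.13, -0.0]
contact_force: [-0.2, -0.8, 2.9]
finger_gap: -0.0006
gripper_force: 1.7
```

jog_arm(
  motion=[
    {"dx": 0,"dy": 0,"dz": -1,"turn": 0,"claw": 1},
    {"dx": -5,"dy": -1,"dz": -1,"turn": 0,"claw": 1},
    {"dx": -14,"dy": -3,"dz": -1,"turn": 0,"claw": 1},
    {"dx": -24,"dy": -5,"dz": -1,"turn": 0,"claw": 1},
    {"dx": -34,"dy": -6,"dz": -1,"turn": 0,"claw": 1},
    {"dx": -44,"dy": -8,"dz": -1,"turn": 0,"claw": 1},
    {"dx": -54,"dy": -10,"dz": -1,"turn": 0,"claw": 1},
    {"dx": -64,"dy": -12,"dz": -1,"turn": 0,"claw": 1},
    {"dx": -74,"dy": -14,"dz": -1,"turn": 0,"claw": 1},
    {"dx": -83,"dy": -16,"dz": -1,"turn": 0,"claw": 1},
    {"dx": -90,"dy": -17,"dz": -1,"turn": 0,"claw": 1},
    {"dx": -90,"dy": -17,"dz": -1,"turn": 0,"claw": 1},
  ],
)

```text
t: 6.15
position: [0.5208, -0.0273, 0.0521]
orientation: [-0.259, 3.128, -0.002]
contact_force: [-1.1, 0.0, 7.7]
finger_gap: -0.0003
gripper_force: 3.9
```

```bash
cat > cov.py <<'E'
from h import *
import sys
def cover(f,ray,o,z,box,vmin=100,smax=60,P=None):
    hsv=cv2.cvtColor(f,cv2.COLOR_RGB2HSV); p=plane(ray,o,z)
    m=(hsv[...,1]<smax)&(hsv[...,2]>vmin)&(p[...,0]>box[0])&(p[...,0]<box[1])&(p[...,1]>box[2])&(p[...,1]<box[3])
    if P is not None: m&=(P[...,2]>z-.015)&(P[...,2]<z+.015)
    n,l,st,_=cv2.connectedComponentsWithStats(m.astype(np.uint8)); i=1+np.argmax(st[1:,4])
    q=p[l==i][:,:2].astype(np.float32)*1000
    c,s,a=cv2.minAreaRect(q); print("c",np.round(c,1),"s",np.round(s,1),"a",round(a,2),np.round(cv2.boxPoints((c,s,a))).tolist(),"zmed",np.median(P[l==i][:,2]) if P is not None else "")
E
python3 - <<'E'
from cov import *
f,P,ray,o,c=get("scene"); cover(f,ray,o,.052,(.35,.75,-.08,.06),60,70,P)
cv2.imwrite("pics/s2.png",cv2.resize(f[150:290,160:340,::-1],None,fx=4,fy=4,interpolation=cv2.INTER_CUBIC))
E
```

```text
c [499.7 -31. ] s [166.8  47.7] a 9.61 [[413.0, -21.0], [421.0, -68.0], [586.0, -41.0], [578.0, 6.0]] zmed 0.05302367023105159
```

View pics/s2.png

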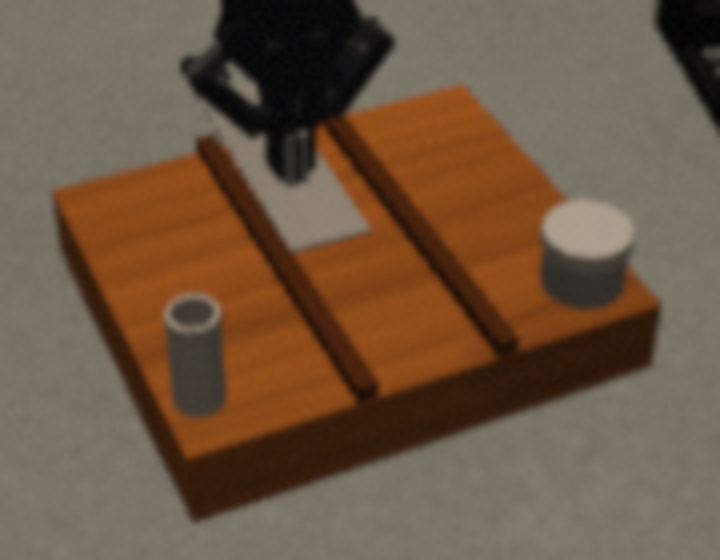

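The cover moved with the fingers. Its far end is now at crop (330,240), and its centre is about (501,-31) with 57 mm overhang. Next I'll lift, open and go to the overhang.

jog_arm(
  motion=[
    {"dx": 0,"dy": 0,"dz": 20,"turn": 0,"claw": 1},
    {"dx": 0,"dy": 0,"dz": 50,"turn": 0,"claw": -1},
    {"dx": -40,"dy": -7,"dz": 50,"turn": 0,"claw": -1},
    {"dx": -83,"dy": -14,"dz": 50,"turn": 0,"claw": -1},
    {"dx": -83,"dy": -14,"dz": 50,"turn": 0,"claw": -1},
    {"dx": -83,"dy": -14,"dz": 50,"turn": 0,"claw": -1},
    {"dx": -83,"dy": -14,"dz": 50,"turn": 0,"claw": -1},
  ],
)

```text
t: 6.9
position: [0.4382, -0.0409, 0.1005]
orientation: [-0.26, 3.13, -0.0]
contact_force: [-0.7, 0.2, -0.1]
finger_gap: 0.0847
gripper_force: 0.0
```

Run:
```python
from cov import *
f,P,ray,o,c=get("wrist"); s=state(); print(s["position"],s["finger_gap"])
cv2.imwrite("pics/w1.png",f[...,::-1]); cover(f,ray,o,.052,(.35,.6,-.1,.05),60,70,P)
f,P,ray,o,c=get("scene"); cover(f,ray,o,.052,(.35,.75,-.08,.06),60,70,P)
```

```text
[ 0.43851108 -0.04089467  0.10056678] 0.08539338034481819
c [485.9 -34.7] s [139.6  50. ] a 9.02 [[413.0, -21.0], [421.0, -70.0], [559.0, -48.0], [551.0, 1.0]] zmed 0.05175121605582808
c [498.8 -30.8] s [168.1  50.6] a 8.7 [[412.0, -18.0], [419.0, -68.0], [586.0, -43.0], [578.0, 7.0]] zmed 0.05292027544306166
```

View pics/w1.png

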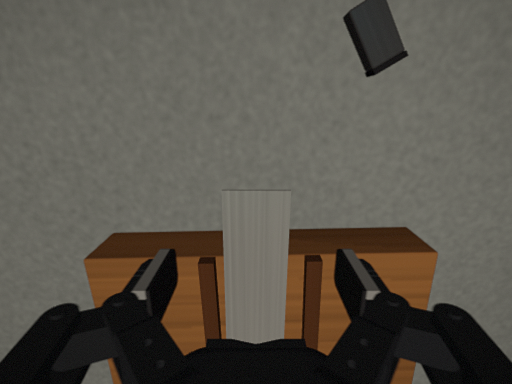

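The wrist view shows the cover's end at (257,190), centred between the fingers at columns 165 and 350. I'll lower and grip.

jog_arm(
  motion=[
    {"dx": 0,"dy": -1,"dz": -30,"turn": 0,"claw": -1},
    {"dx": 0,"dy": -1,"dz": -55,"turn": 0,"claw": -1},
    {"dx": 0,"dy": -1,"dz": -66,"turn": 0,"claw": -1},
    {"dx": 0,"dy": -1,"dz": -66,"turn": 0,"claw": -1},
    {"dx": 0,"dy": -1,"dz": -66,"turn": 0,"claw": 1},
    {"dx": 0,"dy": -1,"dz": -66,"turn": 0,"claw": 1},
    {"dx": 0,"dy": -1,"dz": -66,"turn": 0,"claw": 1},
    {"dx": 0,"dy": -1,"dz": -66,"turn": 0,"claw": 1},
    {"dx": 0,"dy": -1,"dz": -66,"turn": 0,"claw": 1},
  ],
  newtons=90,
)

```text
t: 7.9
position: [0.4389, -0.042, 0.0358]
orientation: [-0.26, 3.128, -0.001]
contact_force: [1.2, 0.5, 4.1]
finger_gap: 0.0453
gripper_force: 91.1
```

jog_arm(
  motion=[
    {"dx": 0,"dy": 0,"dz": 5,"turn": 0,"claw": 1},
    {"dx": 0,"dy": 0,"dz": 12,"turn": 0,"claw": 1},
    {"dx": 0,"dy": 0,"dz": 25,"turn": 0,"claw": 1},
    {"dx": 0,"dy": 0,"dz": 45,"turn": 0,"claw": 1},
    {"dx": 0,"dy": 0,"dz": 75,"turn": 0,"claw": 1},
    {"dx": 0,"dy": 0,"dz": 100,"turn": 0,"claw": 1},
    {"dx": 0,"dy": 0,"dz": 100,"turn": 0,"claw": 1},
    {"dx": 0,"dy": 0,"dz": 100,"turn": 0,"claw": 1},
  ],
)

```text
t: 8.7
position: [0.4377, -0.0419, 0.1348]
orientation: [-0.26, 3.13, -0.0]
contact_force: [-0.2, -0.7, -2.5]
finger_gap: 0.0461
gripper_force: 92.1
```

```bash
cat > held.py <<'E'
from h import *
s=state(); print(s["position"],s["finger_gap"],s["gripper_force"],s["contact_force"])
f,P,ray,o,c=get("scene")
hsv=cv2.cvtColor(f,cv2.COLOR_RGB2HSV)
x,y,z=s["position"]
# fit plane to steel pixels within reach of the tool
m=(hsv[...,1]<70)&(hsv[...,2]>60)&(np.abs(P[...,2]-z-.018)<.03)&(np.hypot(P[...,0]-x,P[...,1]-y)<.17)
n,l,st,_=cv2.connectedComponentsWithStats(m.astype(np.uint8)); m=l==1+np.argmax(st[1:,4])
Q=P[m]; A=np.c_[Q[:,:2]-[x,y],np.ones(len(Q))]
k=np.linalg.lstsq(A,Q[:,2],rcond=None)[0]; r=Q[:,2]-A@k; g=np.abs(r)<.004
k=np.linalg.lstsq(A[g],Q[g,2],rcond=None)[0]
print("n",m.sum(),"slope x,y",np.round(k[:2],3),"z at tcp xy",round(k[2],4))
q=plane(ray,o,k[2])[m][:,:2].astype(np.float32)*1000
c_,s_,a_=cv2.minAreaRect(Q[g][:,:2].astype(np.float32)*1000); print(np.round(c_,1),np.round(s_,1),round(a_,2),np.round(cv2.boxPoints((c_,s_,a_))).tolist())
E
python3 held.py
python3 - <<'E'
from h import *
f,*_=get("scene"); g,*_=get("wrist")
a=cv2.resize(f[100:260,150:350],None,fx=2,fy=2,interpolation=cv2.INTER_CUBIC)
im=np.zeros((384,800,3),np.uint8); im[:320,:400]=a; im[:300,400:]=cv2.resize(g,(400,300)); cv2.imwrite("pics/s3.png",im[...,::-1])
E
```

```text
[ 0.43773102 -0.04187396  0.13484891] 0.04610663300634181 92.06088066101074 [-0.20056507 -0.72276999 -2.53567233]
n 892 slope x,y [-0.024 -0.001] z at tcp xy 0.1512
[500.8 -30.1] [173.2  54.7] 8.59 [[411.0, -16.0], [419.0, -70.0], [590.0, -44.0], [582.0, 10.0]]
```

View pics/s3.png

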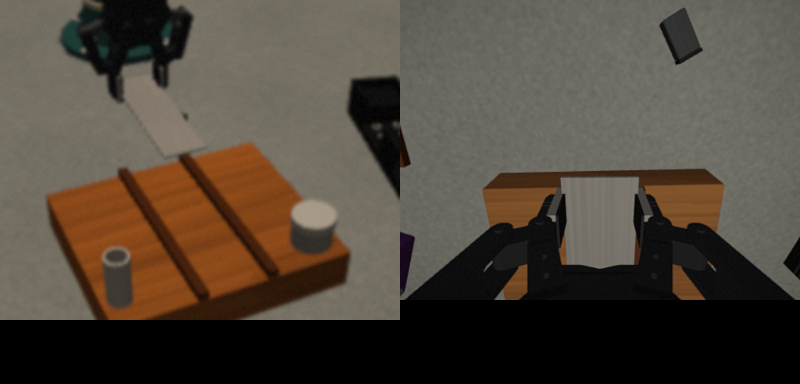

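The cover is held level: scene crop (165,110), fit slope -0.024, centre 64 mm ahead of the TCP. Next I'll carry it to above the rack.

jog_arm(
  motion=[
    {"dx": -4,"dy": -20,"dz": 0,"turn": 0,"claw": 1},
    {"dx": -10,"dy": -60,"dz": 0,"turn": 0,"claw": 1},
    {"dx": -17,"dy": -100,"dz": 0,"turn": 0,"claw": 1},
    {"dx": -24,"dy": -140,"dz": 0,"turn": 0,"claw": 1},
    {"dx": -31,"dy": -180,"dz": 0,"turn": 0,"claw": 1},
    {"dx": -38,"dy": -220,"dz": 0,"turn": 0,"claw": 1},
    {"dx": -44,"dy": -255,"dz": 0,"turn": 0,"claw": 1},
    {"dx": -48,"dy": -280,"dz": -10,"turn": 0,"claw": 1},
    {"dx": -50,"dy": -296,"dz": -30,"turn": 0,"claw": 1},
    {"dx": -50,"dy": -296,"dz": -55,"turn": 0,"claw": 1},
    {"dx": -50,"dy": -296,"dz": -70,"turn": 0,"claw": 1},
    {"dx": -50,"dy": -296,"dz": -70,"turn": 0,"claw": 1},
  ],
)

```text
t: 10.05
position: [0.3852, -0.3356, 0.0597]
orientation: [0.259, -3.125, -0.012]
contact_force: [0.3, -0.1, -0.8]
finger_gap: 0.0456
gripper_force: 92.2
```

jog_arm(
  motion=[
    {"dx": 0,"dy": 0,"dz": 0,"turn": 0,"claw": 1},
    {"dx": 0,"dy": 0,"dz": 0,"turn": 0,"claw": 1},
  ],
)

```text
t: 10.25
position: [0.3881, -0.3382, 0.0652]
orientation: [-0.261, 3.13, -0.002]
contact_force: [0.2, 0.1, -1.3]
finger_gap: 0.0454
gripper_force: 92.2
```

```bash
python3 held.py
python3 - <<'E'
from h import *
s=state(); f,P,ray,o,c=get("wrist"); h=P[...,2]
g,*_=get("scene")
im=np.zeros((384,800,3),np.uint8); im[:300,:400]=cv2.resize(f,(400,300)); im[:320,400:]=cv2.resize(g[140:260,60:210],(400,320)); cv2.imwrite("pics/w2.png",im[...,::-1])
E
```

```text
[ 0.3881216  -0.33815114  0.06519686] 0.045444582136361794 92.18882203102112 [ 0.1508351   0.09228605 -1.33182806]
n 880 slope x,y [-0.029 -0.006] z at tcp xy 0.0818
[ 449.3 -326.1] [172.8  55.3] 9.76 [[359.0, -313.0], [369.0, -368.0], [539.0, -339.0], [530.0, -284.0]]
```

View pics/w2.png

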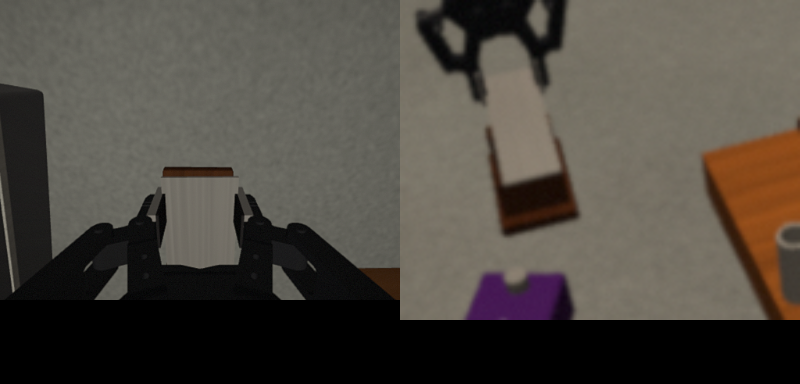

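The cover is aligned over the rack: wrist pane (200,170) shows the rack base end just beyond the plate. I'll lower gently.

jog_arm(
  motion=[
    {"dx": 0,"dy": 0,"dz": -8,"turn": 0,"claw": 1},
    {"dx": 0,"dy": 0,"dz": -16,"turn": 0,"claw": 1},
    {"dx": 0,"dy": 0,"dz": -22,"turn": 0,"claw": 1},
    {"dx": 0,"dy": 0,"dz": -25,"turn": 0,"claw": 1},
    {"dx": 0,"dy": 0,"dz": -27,"turn": 0,"claw": 1},
    {"dx": 0,"dy": 0,"dz": -28,"turn": 0,"claw": 1},
    {"dx": 0,"dy": 0,"dz": -28,"turn": 0,"claw": 1},
  ],
)

```text
t: 11.1
position: [0.3879, -0.3381, 0.0368]
orientation: [-0.26, 3.13, -0.001]
contact_force: [-0.4, 1.3, 1.2]
finger_gap: 0.0453
gripper_force: 92.3
```

jog_arm(
  motion=[
    {"dx": 0,"dy": 0,"dz": -1,"turn": 0,"claw": 1},
    {"dx": 0,"dy": 0,"dz": -2,"turn": 0,"claw": 1},
    {"dx": 0,"dy": 0,"dz": -2,"turn": 0,"claw": 1},
  ],
)

```text
t: 11.4
position: [0.388, -0.3382, 0.0363]
orientation: [-0.26, 3.13, -0.002]
contact_force: [-3.5, 1.8, 8.4]
finger_gap: 0.0454
gripper_force: 92.8
```

jog_arm(
  motion=[
    {"dx": 0,"dy": 0,"dz": -1,"turn": 0,"claw": 1},
    {"dx": 0,"dy": 0,"dz": -1,"turn": 0,"claw": -0.3},
    {"dx": 0,"dy": 0,"dz": -1,"turn": 0,"claw": -1},
    {"dx": 0,"dy": 0,"dz": -1,"turn": 0,"claw": -1},
    {"dx": 0,"dy": 0,"dz": -1,"turn": 0,"claw": -1},
    {"dx": 0,"dy": 0,"dz": 20,"turn": 0,"claw": -1},
    {"dx": 0,"dy": 0,"dz": 50,"turn": 0,"claw": -1},
    {"dx": 20,"dy": 3,"dz": 80,"turn": 0,"claw": -1},
    {"dx": 20,"dy": 3,"dz": 80,"turn": 0,"claw": -1},
    {"dx": 20,"dy": 3,"dz": 80,"turn": 0,"claw": -1},
    {"dx": 20,"dy": 3,"dz": 80,"turn": 0,"claw": -1},
  ],
)

```text
t: 12.5
position: [0.4067, -0.3341, 0.1127]
orientation: [0.26, -3.129, -0.004]
contact_force: [0.4, 0.3, -0.3]
finger_gap: 0.0855
gripper_force: 0.0
```

Run:
```python
from cov import *
print(state()["position"])
for n in ("scene","top"):
    f,P,ray,o,c=get(n); cover(f,ray,o,.052,(.3,.6,-.42,-.25),90 if n=="top" else 60,70,None if n=="top" else P)
f,P,ray,o,c=get("wrist"); cover(f,ray,o,.052,(.3,.6,-.40,-.25),60,70,P)
D=np.load("top0.npz"); np.savez("t2.npz",f=f)
```

```text
[ 0.40669166 -0.33412885  0.11271337]
c [ 448.5 -326.5] s [171.9  52.5] a 9.94 [[359.0, -316.0], [368.0, -367.0], [538.0, -338.0], [529.0, -286.0]] zmed 0.05294210132899679
c [ 449.1 -335. ] s [169.9 298.2] a 90.0 [[300.0, -420.0], [598.0, -420.0], [598.0, -250.0], [300.0, -250.0]] zmed 
c [ 450.3 -329.1] s [169.   50.2] a 9.81 [[363.0, -319.0], [371.0, -368.0], [538.0, -339.0], [529.0, -290.0]] zmed 0.05174312989877296
```

The cover lies flat on the rack (top at 52 mm, size 169x50, centre (450.5,-328.7)). I'll take it by the middle.

jog_arm(
  motion=[
    {"dx": 43,"dy": 6,"dz": 0,"turn": 0,"claw": -1},
    {"dx": 43,"dy": 6,"dz": 0,"turn": 0,"claw": -1},
    {"dx": 43,"dy": 6,"dz": -25,"turn": 0,"claw": -1},
    {"dx": 43,"dy": 6,"dz": -50,"turn": 0,"claw": -1},
    {"dx": 43,"dy": 6,"dz": -70,"turn": 0,"claw": -1},
    {"dx": 43,"dy": 6,"dz": -79,"turn": 0,"claw": -1},
    {"dx": 43,"dy": 6,"dz": -79,"turn": 0,"claw": -1},
    {"dx": 43,"dy": 6,"dz": -79,"turn": 0,"claw": 1},
    {"dx": 43,"dy": 6,"dz": -79,"turn": 0,"claw": 1},
    {"dx": 43,"dy": 6,"dz": -79,"turn": 0,"claw": 1},
    {"dx": 43,"dy": 6,"dz": -79,"turn": 0,"claw": 1},
    {"dx": 43,"dy": 6,"dz": -79,"turn": 0,"claw": 1},
  ],
  newtons=60,
)

```text
t: 13.85
position: [0.4516, -0.3298, 0.0375]
orientation: [-0.26, 3.128, -0.004]
contact_force: [-0.4, 0.1, 5.2]
finger_gap: 0.0472
gripper_force: 60.7
```

jog_arm(
  motion=[
    {"dx": 0,"dy": 0,"dz": 0,"turn": 0,"claw": 1},
    {"dx": 0,"dy": 0,"dz": 8,"turn": 0,"claw": 1},
    {"dx": 0,"dy": 0,"dz": 25,"turn": 0,"claw": 1},
    {"dx": 0,"dy": 0,"dz": 55,"turn": 0,"claw": 1},
    {"dx": 0,"dy": 0,"dz": 90,"turn": 0,"claw": 1},
    {"dx": 0,"dy": 0,"dz": 120,"turn": 0,"claw": 1},
    {"dx": 0,"dy": 0,"dz": 120,"turn": 0,"claw": 1},
    {"dx": 0,"dy": 0,"dz": 120,"turn": 0,"claw": 1},
    {"dx": 0,"dy": 0,"dz": 120,"turn": 0,"claw": 1},
  ],
)

```text
t: 14.75
position: [0.4497, -0.328, 0.1532]
orientation: [0.26, -3.128, -0.005]
contact_force: [-0.9, 0.1, -0.2]
finger_gap: 0.0471
gripper_force: 61.8
```

```bash
python3 held.py
```

```text
[ 0.44970433 -0.32798287  0.15323729] 0.0471078781385985 61.7898166179657 [-0.90799635  0.11341529 -0.2219069 ]
n 868 slope x,y [-0.002  0.003] z at tcp xy 0.1688
[ 447.9 -324.4] [176.   63.7] 8.52 [[356.0, -306.0], [366.0, -369.0], [540.0, -343.0], [530.0, -280.0]]
```

Level and centred. Now to the brick.

jog_arm(
  motion=[
    {"dx": 0,"dy": 20,"dz": 0,"turn": 0,"claw": 1},
    {"dx": 0,"dy": 50,"dz": 0,"turn": 0,"claw": 1},
    {"dx": 0,"dy": 90,"dz": 0,"turn": 0,"claw": 1},
    {"dx": 0,"dy": 130,"dz": 0,"turn": -2,"claw": 1},
    {"dx": 0,"dy": 170,"dz": 0,"turn": -4,"claw": 1},
    {"dx": 0,"dy": 210,"dz": 0,"turn": -6,"claw": 1},
    {"dx": 0,"dy": 250,"dz": 0,"turn": -8,"claw": 1},
    {"dx": -5,"dy": 290,"dz": 0,"turn": -10,"claw": 1},
    {"dx": -10,"dy": 330,"dz": 0,"turn": -12,"claw": 1},
    {"dx": -15,"dy": 370,"dz": 0,"turn": -13.5,"claw": 1},
    {"dx": -20,"dy": 410,"dz": 0,"turn": -13.5,"claw": 1},
    {"dx": -23,"dy": 450,"dz": 0,"turn": -13.5,"claw": 1},
  ],
)

```text
t: 16.0
position: [0.4256, 0.1233, 0.1541]
orientation: [-0.109, -3.137, -0.0]
contact_force: [1.0, -0.1, -1.8]
finger_gap: 0.0475
gripper_force: 61.8
```

jog_arm(
  motion=[
    {"dx": 0,"dy": 40,"dz": 0,"turn": 0,"claw": 1},
    {"dx": 0,"dy": 80,"dz": 0,"turn": 0,"claw": 1},
    {"dx": 0,"dy": 120,"dz": 0,"turn": 0,"claw": 1},
    {"dx": 0,"dy": 150,"dz": 0,"turn": 0,"claw": 1},
    {"dx": 0,"dy": 180,"dz": 0,"turn": 0,"claw": 1},
    {"dx": 0,"dy": 200,"dz": 0,"turn": 0,"claw": 1},
    {"dx": 0,"dy": 200,"dz": 0,"turn": 0,"claw": 1},
    {"dx": 0,"dy": 200,"dz": 0,"turn": 0,"claw": 1},
    {"dx": 0,"dy": 200,"dz": 0,"turn": 0,"claw": 1},
    {"dx": 0,"dy": 200,"dz": 0,"turn": 0,"claw": 1},
  ],
)

```text
t: 17.0
position: [0.4274, 0.3203, 0.1551]
orientation: [-0.111, -3.139, 0.001]
contact_force: [-0.0, 0.3, -1.2]
finger_gap: 0.0471
gripper_force: 61.9
```

```bash
python3 held.py
python3 - <<'E'
from h import *
s=state(); print(s["t"],s["orientation"])
f,P,ray,o,c=get("wrist"); g,*_=get("top")
D=np.load("top0.npz")
im=np.zeros((384,800,3),np.uint8); im[:300,:400]=cv2.resize(f,(400,300)); im[:360,400:]=cv2.resize(g[170:305,60:210],(400,360)); cv2.imwrite("pics/w3.png",im[...,::-1])
f2,P2,r2,o2,c2=get("scene"); h=P2[...,2]
# brick rims re-check in the scene view: tops of rims near z=58
m=(h>.053)&(h<.063)&(P2[...,1]>.25)&(P2[...,1]<.39)&(P2[...,0]>.3)&(P2[...,0]<.6)
q=P2[m]; print(m.sum())
for lo,hi in((.3,.42),(.44,.6)):
    k=q[(q[:,0]>lo)&(q[:,0]<hi)][:,:2].astype(np.float32)*1000
    if len(k)>5: r=cv2.minAreaRect(k); print(np.round(r[0],1),np.round(r[1],1),r[2],np.round(cv2.boxPoints(r)).tolist())
E
```

```text
[0.42744887 0.32027746 0.15512939] 0.047115674458172545 61.871516704559326 [-0.00419393  0.25938586 -1.15691939]
n 446 slope x,y [-0.006  0.008] z at tcp xy 0.171
[432.2 326.9] [ 58.6 170.2] 77.73 [[343.0, 316.0], [509.0, 280.0], [522.0, 337.0], [355.0, 374.0]]
17.05 [-1.11641874e-01 -3.13949448e+00  1.54681951e-04]
325
[360.2 328.6] [75.8 61.7] 86.30747985839844 [[327.0, 293.0], [389.0, 289.0], [393.0, 364.0], [332.0, 368.0]]
[513.8 317.3] [73.4 97.3] 87.1078872680664 [[463.0, 283.0], [561.0, 278.0], [564.0, 352.0], [467.0, 356.0]]
```

View pics/w3.png

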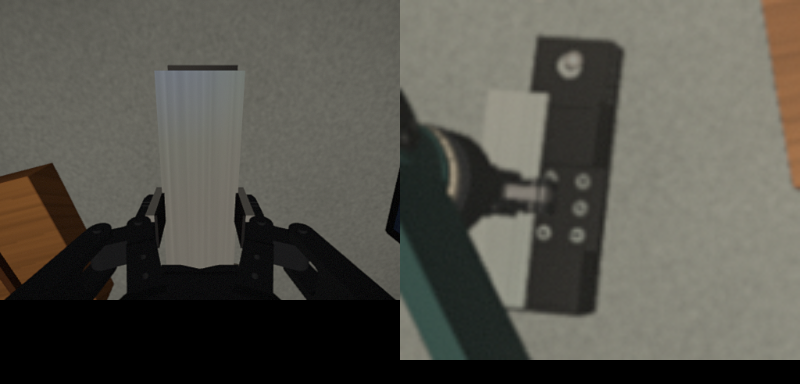

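In the wrist pane, the cover's near end (200,70) sits over the brick's end (203,67), so it is nearly centred. I'll lower to just above the rims and compare from close.

jog_arm(
  motion=[
    {"dx": 0,"dy": 0,"dz": -15,"turn": 0,"claw": 1},
    {"dx": 0,"dy": 0,"dz": -40,"turn": 0,"claw": 1},
    {"dx": 0,"dy": 0,"dz": -65,"turn": 0,"claw": 1},
    {"dx": 0,"dy": 0,"dz": -85,"turn": 0,"claw": 1},
    {"dx": 0,"dy": 0,"dz": -96,"turn": 0,"claw": 1},
    {"dx": 0,"dy": 0,"dz": -99,"turn": 0,"claw": 1},
    {"dx": 0,"dy": 0,"dz": -99,"turn": 0,"claw": 1},
    {"dx": 0,"dy": 0,"dz": -99,"turn": 0,"claw": 1},
  ],
)

```text
t: 18.0
position: [0.4284, 0.3217, 0.0575]
orientation: [0.11, 3.138, 0.002]
contact_force: [0.5, -0.1, -0.8]
finger_gap: 0.0468
gripper_force: 61.9
```

Run:
```python
from h import *
s=state(); print(s["position"],s["contact_force"])
f,P,ray,o,c=get("wrist"); np.savez("w4.npz",f=f,P=P,ray=ray,o=o)
hsv=cv2.cvtColor(f,cv2.COLOR_RGB2HSV)
cv2.imwrite("pics/w4.png",cv2.resize(f[20:300,130:390,::-1],None,fx=2,fy=2))
a=np.radians(-4.05); B=np.array([[np.cos(a),np.sin(a)],[-np.sin(a),np.cos(a)]])
org=np.array([.4276,.3211])
for nm,z,m in (("cover",.0725,hsv[...,2]>75),("brick",.058,(hsv[...,2]<60))):
    p=plane(ray,o,z); q=(p[...,:2]-org)@B.T
    # sides near the far end, and the end
    for lo,hi in((-.094,-.088),(-.082,-.07),(-.07,-.06),(-.06,-.05)):
        w=(q[...,0]>lo)&(q[...,0]<hi)&(np.abs(q[...,1])<.045)&m
        y=q[...,1][w]
        if len(y): print(nm,lo,"y",np.round(1000*np.percentile(y,[1,99]),1),len(y))
    w=(np.abs(q[...,1])<.02)&(q[...,0]<-.05)&(q[...,0]>-.13)&m
    print(nm,"x end",np.round(1000*np.percentile(q[...,0][w],[0.5,5,50,95,99]),1))
```

```text
[0.4284468  0.32166726 0.05753687] [ 0.50600221 -0.09110559 -0.82912076]
cover -0.094 y [-44.7  44.7] 1080
cover -0.082 y [-44.2  44.2] 4858
cover -0.07 y [-44.3  44.3] 3866
cover -0.06 y [-44.2  44.2] 3597
cover x end [-117.1 -115.1  -83.7  -53.8  -50.5]
brick -0.094 y [-34.1  35.9] 2137
brick -0.082 y [-34.8  36.5] 850
brick -0.07 y [-34.8  36.5] 671
brick -0.06 y [-34.8  36.5] 600
brick x end [-95.1 -94.6 -90.3 -86.  -85.5]
```

View pics/w4.png

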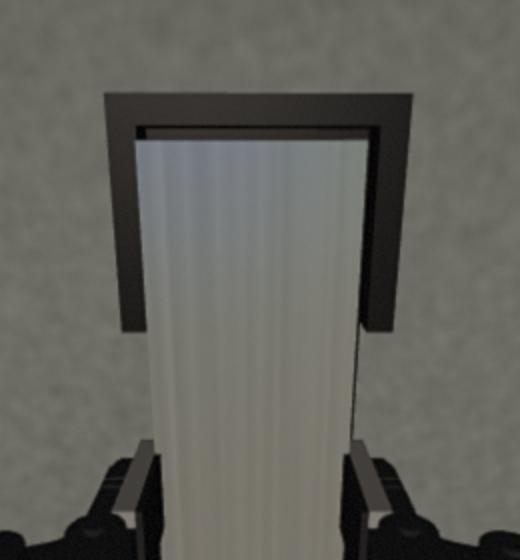

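The wrist view shows the end rim square with the cover. The cover edges at crop columns 136 and 369 (row 140) lie a little left inside the rims (inner edges 135 and 380). I'll turn that into mm.

Run:
```python
from h import *
D=np.load("w4.npz"); ray,o,P=D["ray"],D["o"],D["P"]
a=np.radians(-4.05); B=np.array([[np.cos(a),np.sin(a)],[-np.sin(a),np.cos(a)]]); org=np.array([.4276,.3211])
def pt(u,v,z):
    u,v=u/2+130,v/2+20
    r=cv2.remap(ray.astype(np.float32),np.array([[u]],np.float32),np.array([[v]],np.float32),1)[0,0]
    q=o+r*((z-o[2])/r[2]); return np.round(1000*(B@(q[:2]-org)),1)
u=lambda z:z
print("cover z",np.median(P[110:160,215:290,2]),"slope rows",np.median(P[95:100,215:290,2]),np.median(P[200:205,215:290,2]), "rim z",np.median(P[70:80,200:320,2]))
for nm,x,y,z in(("cov endL",136,140,.073),("cov endR",369,140,.073),("cov L low",159,430,.073),("cov R low",351,430,.073),("rim outL",105,94,.058),("rim outR",412,94,.058),("rim L low",122,331,.058),("rim R low",393,331,.058),("inL",136,127,.058),("inR",380,127,.058)): print(nm,pt(x,y,z))
```

```text
cover z 0.07172266781300617 slope rows 0.07173773368799594 0.07166490588560523 rim z 0.05771644634439348
cov endL [-84.4 -25.1]
cov endR [-84.4  24.4]
cov L low [-16.3 -23.7]
cov R low [-16.4  24.5]
rim outL [-95.  -34.5]
rim outR [-95.   36.7]
rim L low [-37.8 -34.7]
rim R low [-37.9  36.9]
inL [-87.9 -27.8]
inR [-88.   29.8]
```

The offset is about 0.4 mm in x and 1 mm in y, well inside the play. I'll nudge and lower.

jog_arm(
  motion=[
    {"dx": 0.5,"dy": 1,"dz": 0,"turn": -0.5,"claw": 1},
    {"dx": 0.5,"dy": 1,"dz": -5,"turn": -0.5,"claw": 1},
    {"dx": 0.5,"dy": 1,"dz": -10,"turn": -0.5,"claw": 1},
    {"dx": 0.5,"dy": 1,"dz": -15,"turn": -0.5,"claw": 1},
    {"dx": 0.5,"dy": 1,"dz": -19,"turn": -0.5,"claw": 1},
    {"dx": 0.5,"dy": 1,"dz": -22,"turn": -0.5,"claw": 1},
    {"dx": 0.5,"dy": 1,"dz": -23,"turn": -0.5,"claw": 1},
    {"dx": 0.5,"dy": 1,"dz": -23,"turn": -0.5,"claw": 1},
  ],
)

```text
t: 18.85
position: [0.428, 0.3221, 0.0331]
orientation: [-0.123, -3.139, 0.0]
contact_force: [0.6, -0.9, -0.1]
finger_gap: 0.0473
gripper_force: 61.9
```

jog_arm(
  motion=[
    {"dx": 0,"dy": 0,"dz": -1,"turn": 0,"claw": 1},
    {"dx": 0,"dy": 0,"dz": -2,"turn": 0,"claw": 1},
    {"dx": 0,"dy": 0,"dz": -2,"turn": 0,"claw": 1},
  ],
)

```text
t: 19.15
position: [0.4284, 0.3223, 0.0316]
orientation: [0.123, 3.139, 0.001]
contact_force: [0.3, -0.4, 1.2]
finger_gap: 0.0467
gripper_force: 61.9
```

jog_arm(
  motion=[
    {"dx": 0,"dy": 0,"dz": -1,"turn": 0,"claw": 1},
    {"dx": 0,"dy": 0,"dz": -1,"turn": 0,"claw": 1},
  ],
)

```text
t: 19.35
position: [0.4284, 0.3223, 0.0315]
orientation: [0.123, 3.138, 0.001]
contact_force: [-2.0, -1.0, 4.3]
finger_gap: 0.0467
gripper_force: 62.3
```

On the ledges. I'll release and rise.

jog_arm(
  motion=[
    {"dx": 0,"dy": 0,"dz": 0,"turn": 0,"claw": -0.2},
    {"dx": 0,"dy": 0,"dz": 0,"turn": 0,"claw": -1},
    {"dx": 0,"dy": 0,"dz": 0,"turn": 0,"claw": -1},
    {"dx": 0,"dy": 0,"dz": 0,"turn": 0,"claw": -1},
    {"dx": 0,"dy": 0,"dz": 15,"turn": 0,"claw": -1},
    {"dx": 0,"dy": 0,"dz": 45,"turn": 0,"claw": -1},
    {"dx": 0,"dy": 0,"dz": 90,"turn": 0,"claw": -1},
    {"dx": 0,"dy": 0,"dz": 130,"turn": 0,"claw": -1},
    {"dx": 0,"dy": 0,"dz": 130,"turn": 0,"claw": -1},
    {"dx": 0,"dy": 0,"dz": 130,"turn": 0,"claw": -1},
  ],
)

```text
t: 20.35
position: [0.4288, 0.3226, 0.1617]
orientation: [0.123, 3.137, 0.003]
contact_force: [-0.1, 0.4, -0.6]
finger_gap: 0.0857
gripper_force: 0.0
```

Run:
```python
from cov import *
s=state(); print(s["position"],s["contact_force"],s["finger_gap"])
f,P,ray,o,c=get("wrist"); cover(f,ray,o,.046,(.3,.6,.25,.4),75,70,P)
g,*_=get("scene")
im=np.zeros((384,800,3),np.uint8); im[:300,:400]=cv2.resize(f,(400,300)); im[:,400:]=cv2.resize(g[115:211,310:410],(400,384)); cv2.imwrite("pics/w5.png",im[...,::-1])
```

```text
[0.42877756 0.32256126 0.16172794] [-0.07639318  0.44682011 -0.6111143 ] 0.08571847730801854
c [427.2 320.9] s [ 50.3 169. ] a 85.56 [[341.0, 302.0], [509.0, 289.0], [513.0, 339.0], [345.0, 352.0]] zmed 0.045819148759803585
```

View pics/w5.png

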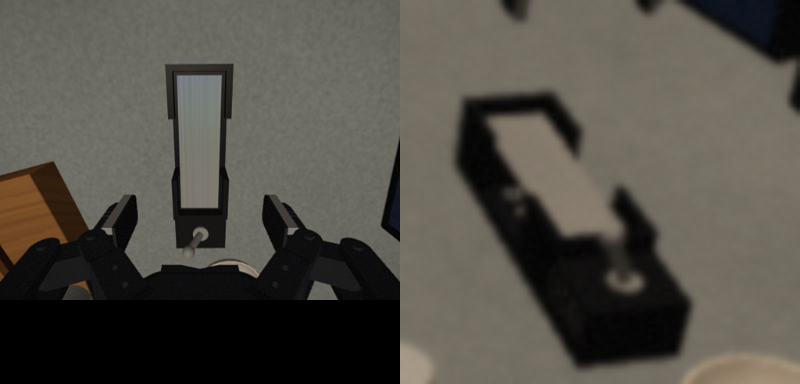

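The cover lies flat inside all the rims (wrist pane columns 175-225, rows 73-210; top at 45.8 mm). The bat at (190,250) leans to -y, so the switch is still off. Handing in.

```bash
python3 -c "
from station import sign_off
print(sign_off())"
```

```text
the job is handed in; nothing more can be done
None
```

The job is handed in after about 20 s: the last pictures show the cover flat in the brick's recess inside all rims, let go, with the switch off; the arm moved clear of the pedal, slide, tin and dish throughout.

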